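# Slide the drip tray under the ripening plank

## Task

The fresh white cheese on the low ripening plank needs the blue drip tray beneath it. With the fingertips, push the tray flat along the bench into the bay under the white cheese, end first, until its far end is fully home and square against the stop strip at the back. Never lift or tip the tray, and leave the cheeses and everything else where they are; finish clear of everything.

Things in the scene. Friction and masses are not known exactly. Their poses are not given: they have to be found in the camera images.
- tray: Blue plastic drip tray, loose on the bench, shallow open box 130 (its x) x 100 (its y) x 14 mm high, walls 3 mm, 0.14 to 0.28 kg. Origin: centre of its underside. Its x axis is the long direction and points roughly toward the rack at the start; z up.
- tray_far (a point): Middle of the lower edge of the tray's far end (the end that goes in first), 65 mm along tray x from the tray's origin.
- rack: Rack fixed to the bench: brown plank 110 (x) x 340 (y) mm, underside 20, top 42 mm above the bench, on three pale blocks 20 mm wide (y = -160, 0, 160), leaving two bays 140 mm wide, 20 mm high, open toward the robot (mouth at x = -55 mm). A stop strip closes their back, front face at x = +40 mm. Origin: on the bench under the plank's centre; x points into the bays, y along the plank to the left.
- bay_left (a point): Middle of the foot of the stop strip's front face in the left bay (rack x = +40, y = +80 mm), axes as the rack's. The home point for tray_far if the white cheese is above this bay; the tray then sticks out 35 mm from under the plank.
- bay_right (a point): The same point in the right bay (rack x = +40, y = -80 mm), axes as the rack's.
- white_cheese: Fresh cream-white cheese, round, 84 mm diameter, 30 mm high, loose on the plank above one of the two bays; it marks the bay to use. Origin: centre of its underside.
- aged_cheese: Brown-orange aged cheese, same size, loose on the plank above the other bay. Leave it. Origin: centre of its underside.
- mould: White plastic cup-shaped cheese mould, 84 mm diameter, 70 mm high, standing on the bench to one side of the tray's work area. Leave it. Origin: centre of its underside.
- jar: Amber glass jar with black lid, 64 mm diameter, 85 mm high, standing on the bench to the other side of the work area (it and the mould may change sides). Leave it. Origin: centre of its underside.
- brush: Brush lying on the bench far to the right. Leave it.
- loose_cheese: Straw-yellow cheese, 96 mm diameter, 36 mm high, on the bench to the left. Leave it. Origin: centre of its underside.
- spare_block: Pale wooden block 90 x 60 x 50 mm to the far right. Leave it. Origin: centre of its underside.
There are look-alikes about, which are no part of the job. Leave any green or turquoise look-alike of the white_cheese alone.

How it is judged:
By the outcome, as a careful person would: the job done as asked, in the order asked, and still so for the second after the job is handed in, with the robot touching nothing.
It also fails if it takes over 45 s, if anything falls off the work surface, if the arm or the gripper's body presses on something with over 40 N, if the wrist force passes 120 N, or if a joint passes its speed limit or range.

## Robot

A 6-joint arm with a two-finger parallel gripper is mounted at the origin on the work surface. World frame = base frame: x ahead of the robot, y to its left, z up, the work surface at z = 0. Lengths are in m, angles in rad, forces in N, time in s.
With the tool pointing down it reaches from about 0.275 to 0.725 m from the base axis. Payload 15.9 kg.
Tool frame: the origin (TCP) lies midway between the tips of the shut fingers; the grasp point (between the pads) lies env.grip_depth behind it (env.grip_depth is the distance from the TCP to the grasp point, in m); z points along the fingers, y is the direction in which the jaws open and shut (so a half turn about z gives the same grasp; the last joint's range is limited). The gripper opens to 85 mm and grips with 20 to 120 N. Pads are 22 mm wide; open, the fingers measure 114 mm over their backs; the gripper's body (76 mm by 85 mm) begins 54 mm behind the grasp point. The pads swing forward as they close: fully open they stand 13 mm farther back than shut.
Start: joints at [1.204, 0.213, -0.034, 1.323, 0, 1.571], TCP at [0.179, 0.467, 0.231] pointing down, gripper open.
Joint ranges: [-2.98, 2.98], [-0.74, 1.72], [-1.14, 1.35], [-2.1, 2.04], [-1.57, 1.44], [-3.14, 3.14]. Speed limits (rad/s): [1.89, 1.89, 2.39, 2.57, 3.14, 3.14].

## Interface

Orientations are given as [roll, pitch, yaw] about the fixed x, y, z axes, in that order (R = Rz(yaw) Ry(pitch) Rx(roll)).
In Python, from rig import env, gripper_to, readout, vision gives the robot as it stands. The module is installed in compiled form; this text tells all that it offers. Calls block until the motion is done:
- env.reach(position, orientation): joint-space move of the TCP to a pose.
- env.servo_line(position, speed=0.15, orientation=None): straight line of the TCP; orientation=None keeps the orientation; speed is the mean speed in m/s.
- env.goto_joints(angles): joint-space move.
- gripper_to(opening, strength=None): opening from 0.0 (shut) to 1.0 (fully open); strength is the grip in N (None keeps the last); returns when the fingers have stopped.
- env.dwell(seconds).
- env.ik(position, orientation): joint angles nearest the present ones, or None.
- readout.get_state(): the state.
- vision.read_camera(name): name is "scene" or "top" or "wrist"; returns a dict with "img" (384x512x3 uint8, blue, green, red), "intrinsics" (3x3 intrinsics, pixels), "cam_to_world" (4x4, takes a point from camera to world coordinates); the wrist camera has in their place "tool_from_camera" (4x4, takes a point from camera to tool coordinates, whose origin is the TCP and whose axes are the flange's). Camera axes: x right, y down, z forward; pixel columns grow to the right and rows downward; lengths in m; the calibration is good to about 2 mm. The wrist camera is an equidistant fisheye: a pixel r from the principal point sees the ray r / f radians off the axis. A picture is of the moment at which its call begins: read the wrist's pose just before it. There is no depth.
A pose or a line that the arm cannot do raises env.IKError and nothing moves.
- env.sign_off(): hands the job in, once; it reports no verdict.
The state is a dict: "time_s": time; "q": joint angles; "joint_vel": joint speeds; "effort": joint torques, N m; "eef_pos": TCP position; "tool_rot": TCP orientation; "contact_force": force on the tool from outside, world axes, zero at the start; "moment": the same for the moment, N m; "grip_width": opening from 0.0 (shut) to 1.0 (fully open).
Only numpy, scipy, OpenCV 4.12 (cv2) and the standard library are available. Lean on these libraries where they do the work, as an engineer would, in place of code of your own. Each camera call takes 0.05 s, during which the arm holds its last target.

## Working session

There is one attempt and no reset: what is moved stays moved. The work goes in short steps, each a Python script; the robot and the scene stay as the last script left them, time stands still between calls to the robot, and variables do not carry over. Pictures are saved under pics/ and viewed, and the job is handed in when it is done.

```bash
mkdir -p pics; python3 - <<'E'
from rig import env, gripper_to, readout, vision
import cv2,numpy as np
np.set_printoptions(precision=4,suppress=True)
for n in ("scene","top","wrist"):
    d=vision.read_camera(n); cv2.imwrite(f"pics/{n}0.png",d["img"])
    print(n,d["intrinsics"]); print(d.get("cam_to_world",d.get("tool_from_camera")))
print(readout.get_state(),env.grip_depth)
E
```

```text
scene [[357.5016   0.     262.565 ]
 [  0.     357.5016 190.8468]
 [  0.       0.       1.    ]]
[[-0.7275  0.5725 -0.378   1.0372]
 [ 0.6861  0.6027 -0.4076  0.5454]
 [-0.0055 -0.5559 -0.8312  1.1511]
 [ 0.      0.      0.      1.    ]]
top [[416.8546   0.     250.4361]
 [  0.     416.8546 193.0595]
 [  0.       0.       1.    ]]
[[ 0.0137 -0.9838  0.1787  0.3347]
 [-0.9998 -0.0154 -0.0081  0.0139]
 [ 0.0107 -0.1786 -0.9839  1.2486]
 [ 0.      0.      0.      1.    ]]
wrist [[297.3186   0.     260.1033]
 [  0.     297.3186 194.6718]
 [  0.       0.       1.    ]]
[[ 0.0004 -0.9538 -0.3004  0.0768]
 [ 1.      0.0002  0.0009  0.0001]
 [-0.0008 -0.3004  0.9538 -0.142 ]
 [ 0.      0.      0.      1.    ]]
{'time_s': 0.15, 'q': array([ 1.204 ,  0.2132, -0.0349,  1.3235, -0.    ,  1.5708]), 'joint_vel': array([-0.0005, -0.0016,  0.0036, -0.0006, -0.0002, -0.0001]), 'effort': array([  0.0007, -68.6409,  48.7247,   0.0132,   0.0001,  -0.    ]), 'eef_pos': array([0.1792, 0.4665, 0.2309]), 'tool_rot': array([-3.1408,  0.    ,  2.7748]), 'contact_force': array([-0.7535, -0.2178,  0.8449]), 'moment': array([-0.0347,  0.0148,  0.0179]), 'grip_width': 1.0007331419822953} 0.0187
```

View pics/scene0.png

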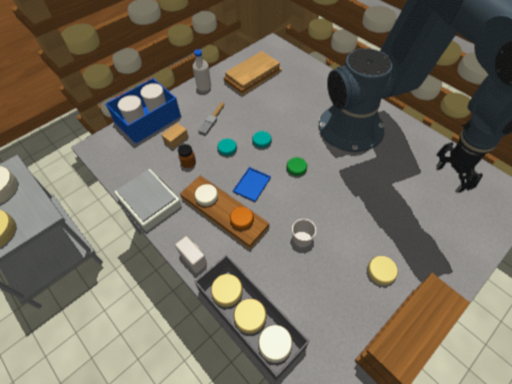

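View pics/top0.png

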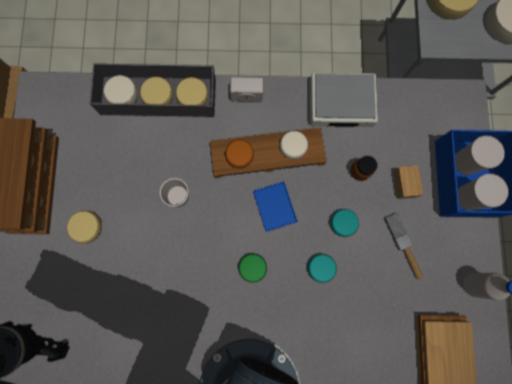

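The scene view shows the white cheese at (206,195) and the aged cheese at (241,217) on the plank, with the tray at (252,184). In the top view the white cheese is at (294,144), over the right bay. The tray is at (275,206), the jar at (364,168), and green or teal discs lie near the push approach at (253,268), (322,268) and (345,222). Next I'll measure positions.

```bash
cat > h.py <<'E'
from rig import env, gripper_to, readout, vision
import cv2,numpy as np
from scipy.spatial.transform import Rotation as R
np.set_printoptions(precision=4,suppress=True)
def rays(d,px,st=None):
    px=np.atleast_2d(np.asarray(px,float)); K=d["intrinsics"]
    x=(px[:,0]-K[0,2])/K[0,0]; y=(px[:,1]-K[1,2])/K[1,1]
    if "cam_to_world" in d:
        v=np.c_[x,y,np.ones(len(x))]; T=d["cam_to_world"]
    else:
        r=np.hypot(x,y)+1e-12; v=np.c_[x/r*np.sin(r),y/r*np.sin(r),np.cos(r)]
        W=np.eye(4); W[:3,:3]=R.from_euler('xyz',st["tool_rot"]).as_matrix(); W[:3,3]=st["eef_pos"]
        T=W@d["tool_from_camera"]
    return T[:3,3],v@T[:3,:3].T
def onz(d,px,z,st=None):
    o,v=rays(d,px,st); return o+v*((z-o[2])/v[:,2])[:,None]
def masks(img):
    h=cv2.cvtColor(img,cv2.COLOR_BGR2HSV)
    return dict(blue=cv2.inRange(h,(105,150,90),(125,255,255)),
      brown=cv2.inRange(h,(5,90,40),(18,255,200)),
      orange=cv2.inRange(h,(5,220,150),(16,255,255)),
      green=cv2.inRange(h,(55,120,50),(75,255,255)),teal=cv2.inRange(h,(80,120,50),(100,255,255)),
      white=cv2.inRange(h,(0,0,170),(40,70,255)))
def blobs(m,amin=60):
    cs,_=cv2.findContours(m,cv2.RETR_EXTERNAL,cv2.CHAIN_APPROX_NONE)
    return [c for c in cs if cv2.contourArea(c)>amin]
def rect(d,c,z,st=None):
    p=onz(d,c[:,0,:],z,st)[:,:2]; (cx,cy),(w,h),a=cv2.minAreaRect((p*1000).astype(np.float32))
    if w<h: w,h,a=h,w,a+90
    return np.array([cx,cy,w,h,a])
E
python3 - <<'E'
from h import *
d=vision.read_camera("top")
for k,m in masks(d["img"]).items():
    z={'blue':.014,'brown':.042,'orange':.072,'white':.072}.get(k,.02)
    for c in blobs(m):
        x,y=c[:,0,:].mean(0); 
        if 150<x<430 and 100<y<300: print(k,(int(x),int(y)),cv2.contourArea(c),rect(d,c,z))
E
```

```text
blue (274, 206) 1282.0 [521.0615 -69.1459 126.63    96.7795  18.7447]
brown (412, 263) 166.0 [ 357.0838 -463.5703   89.1798   18.3996   24.4363]
brown (408, 181) 711.5 [ 596.2923 -462.8068   93.0765   75.8171    5.97  ]
brown (359, 172) 74.0 [ 623.0476 -318.0749   58.6933   43.765    43.6863]
brown (271, 151) 3227.0 [679.8697 -45.924  338.6732 114.5392  98.1618]
green (252, 267) 561.5 [338.5991  -3.8062  77.1305  75.5781   0.7696]
teal (321, 267) 580.5 [ 341.3098 -205.8767   78.7204   77.6544   89.3724]
teal (344, 222) 549.0 [ 475.186  -276.2086   80.5832   77.3911   90.8359]
white (293, 143) 406.5 [ 696.9076 -123.1454   67.6349   67.3749   89.9872]
```

```bash
python3 - <<'E'
import cv2
i=cv2.imread("pics/top0.png")[100:300,140:420]
cv2.imwrite("pics/topz.png",cv2.resize(i,None,fx=2.8,fy=2.8,interpolation=cv2.INTER_CUBIC))
E
```

```text
(no output)
```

View pics/topz.png

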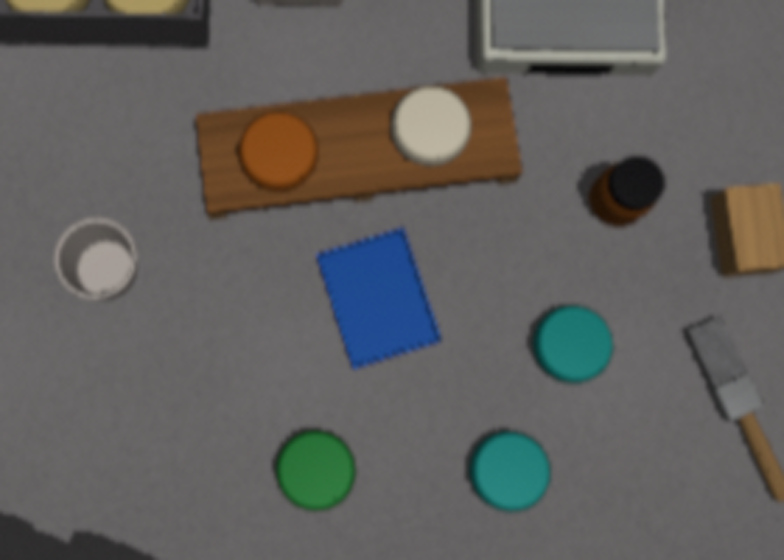

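```bash
python3 - <<'E'
from h import *
env.reach([0.50,-0.02,0.26],[np.pi,0,0.13-np.pi/2])
st=readout.get_state(); d=vision.read_camera("wrist"); cv2.imwrite("pics/w1.png",d["img"])
print(st["time_s"],st["eef_pos"],st["tool_rot"],st["q"])
for k,m in masks(d["img"]).items():
    z={'blue':.014,'brown':.042,'orange':.072,'white':.072}.get(k,.02)
    for c in blobs(m,300):
        print(k,c[:,0,:].mean(0),cv2.contourArea(c),rect(d,c,z,st))
E
```

```text
2.9833 [ 0.5    -0.0197  0.26  ] [ 3.1415  0.     -1.4407] [-0.0394  0.2111  0.0354  1.3951  0.     -1.7403]
blue [247.8079 121.1799] 7052.0 [523.7028 -70.8088 127.8393  97.8317  18.4355]
brown [136.2279 130.8937] 14758.5 [679.3683 -47.6429 337.1974 120.4323  98.3063]
green [370.9299 187.5478] 2277.5 [339.8032  -5.9081  82.7384  79.3389 163.9948]
teal [393.3484  46.0645] 2345.5 [ 342.0071 -208.2981   82.76     80.5631   48.7027]
white [  7.2917 176.3274] 1028.0 [880.6645  32.5735 121.9797  47.2842  80.5075]
white [107.3313  70.0422] 2651.0 [ 698.2637 -122.8503   78.2676   76.9284    6.5907]
white [35.2996 33.4125] 569.5 [ 831.0676 -179.3699  151.6434   47.7312   14.7321]
```

View pics/w1.png

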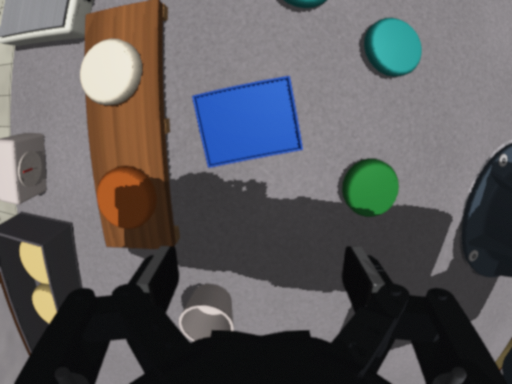

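The wrist view shows the tray at (248,121), clear on all sides, with the plank along columns 87–170 and the white cheese at (110,72) at the far (right) end. That confirms the right bay. The tray has to move about 78 mm sideways and turn about −10° before it goes in. I'll do this with two spread fingertips on its left side, finding the tip height by touch first.

```bash
cat >> h.py <<'E'
RY=np.radians(8.1); RC=np.array([.684,-.046])
ex=np.array([np.cos(RY),np.sin(RY)]); ey=np.array([-ex[1],ex[0]])
def rk(x,y): return RC+x*ex+y*ey
def torack(p): r=np.asarray(p)[:2]-RC; return np.array([r@ex,r@ey])
def guard_down(xy,z0,zmin,step=.003,lim=4):
    f0=np.array(readout.get_state()["contact_force"]); z=z0
    while z>zmin:
        z-=step; env.servo_line([xy[0],xy[1],z],speed=.05); env.dwell(.05)
        f=np.array(readout.get_state()["contact_force"])-f0
        if abs(f[2])>lim: return z,f
    return z,f
E
python3 - <<'E'
from h import *
gripper_to(0.7)
s=[.4994,.0016]; yaw=np.radians(18.5-90)
env.reach([*s,0.08],[np.pi,0,yaw]); env.servo_line([*s,0.014],speed=.1)
env.dwell(.1)
print(guard_down(s,.014,-.012))
st=readout.get_state(); print(st["time_s"],st["eef_pos"],st["contact_force"],st["grip_width"])
d=vision.read_camera("wrist"); cv2.imwrite("pics/w2.png",d["img"])
E
```

```text
(-0.007, array([-12.8928,   0.4659,  42.9023]))
7.1833 [ 0.4999  0.0016 -0.0052] [-13.4605   0.419   43.0022] 0.6952121035403723
```

View pics/w2.png

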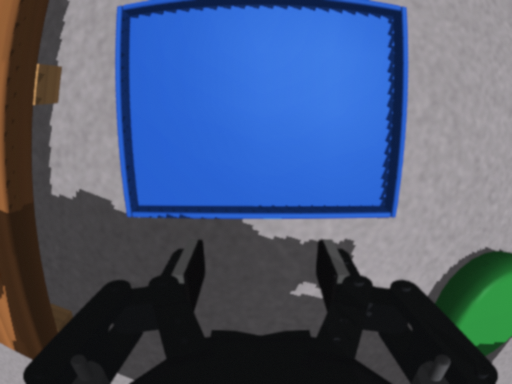

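The tray's near wall sits squarely in front of both fingertips, which are at (190,255) and (335,255). The tips touched the bench at TCP z ≈ −0.005, so I'll raise them by about 5 mm and push.

```bash
python3 - <<'E'
from h import *
s=[.4994,.0016]
env.servo_line([*s,0.001],speed=.05); env.dwell(.05)
print(readout.get_state()["contact_force"])
e=rk(-.1624,-.019+.012)
env.servo_line([*e,.001],speed=.05,orientation=[np.pi,0,RY-np.pi/2])
st=readout.get_state(); print(st["time_s"],st["eef_pos"],st["tool_rot"],st["contact_force"])
d=vision.read_camera("wrist"); cv2.imwrite("pics/w3.png",d["img"])
c=max(blobs(masks(d["img"])["blue"],300),key=cv2.contourArea); r=rect(d,c,.014,st); print(r,torack(r[:2]/1000))
d=vision.read_camera("top"); cv2.imwrite("pics/t3.png",d["img"])
c=[c for c in blobs(masks(d["img"])["blue"],300) if 200<c[:,0,0].mean()<400][0]; r=rect(d,c,.014); print(r,torack(r[:2]/1000))
E
```

```text
[-0.4639  0.4015  0.0893]
9.3667 [ 0.5242 -0.0757  0.001 ] [-3.1416 -0.0001 -1.4291] [ 0.0297  0.885  -0.1307]
[ 533.5211 -135.9398  128.2125   98.7005    8.0657] [-0.1617 -0.0678]Traceback (most recent call last):
  File "<stdin>", line 11, in <module>
IndexError: list index out of range
```

View pics/w3.png

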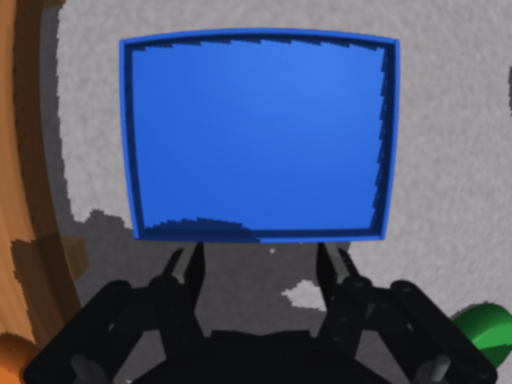

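The tray followed flush: it is now at 8.07°, rack (−0.162, −0.068), still against both fingers. I'll push it the last 12 mm, back off, and view it from behind its near end.

```bash
python3 - <<'E'
from h import *
e=rk(-.1624,-.019); o=[np.pi,0,RY-np.pi/2]
env.servo_line([*e,.001],speed=.04)
e=rk(-.1624,.006)
env.servo_line([*e,.001],speed=.1); env.servo_line([*e,.12],speed=.2)
gripper_to(.65)
env.reach([*rk(-.20,-.08),0.22],[np.pi,0,RY])
st=readout.get_state(); print(st["time_s"],st["eef_pos"],st["tool_rot"],st["q"])
d=vision.read_camera("wrist"); cv2.imwrite("pics/w4.png",d["img"])
c=max(blobs(masks(d["img"])["blue"],300),key=cv2.contourArea); r=rect(d,c,.014,st); print(r,torack(r[:2]/1000))
E
```

```text
15.0417 [ 0.4973 -0.1534  0.22  ] [-3.1416  0.0001  0.1417] [-0.2992  0.2573 -0.006   1.3076  0.      2.7007]
[ 535.9611 -148.7198  128.4873   98.1394    8.2062] [-0.161  -0.0808]
```

View pics/w4.png

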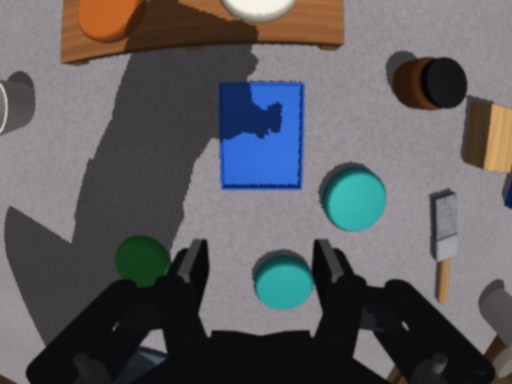

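The tray at (262,135) now lines up with the white cheese at (258,5), and the path is clear. I'll refine the plank's position from this view before pushing in.

```bash
python3 - <<'E'
import cv2
i=cv2.imread("pics/w4.png")[0:90,50:360]
cv2.imwrite("pics/w4z.png",cv2.resize(i,None,fx=2.58,fy=5,interpolation=cv2.INTER_CUBIC))
E
```

```text
(no output)
```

View pics/w4z.png

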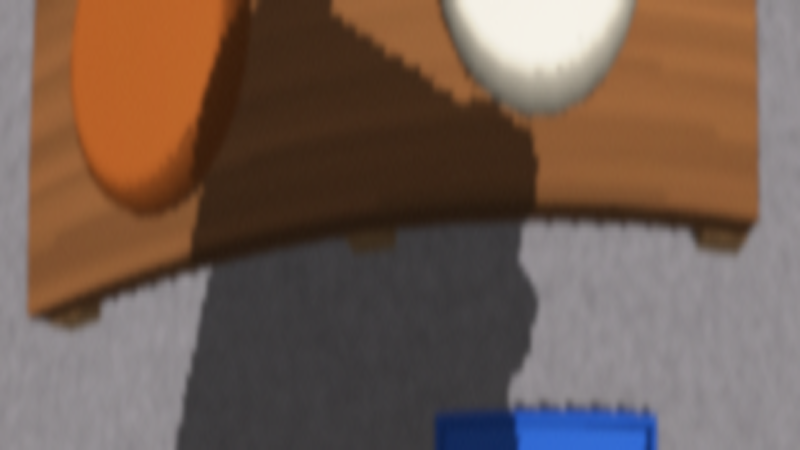

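```bash
python3 - <<'E'
from h import *
d=vision.read_camera("wrist"); st=readout.get_state()
f=onz(d,[[71,65.2],[88,64],[185.7,50],[202.3,50],[321.3,49.6],[337.6,50]],0,st)
for p in f: print(p[:2],torack(p))
L=f[:2].mean(0)[:2];Rr=f[4:].mean(0)[:2];v=L-Rr;print("yaw",np.degrees(np.arctan2(v[1],v[0]))-90,np.hypot(*v))
c=max(blobs(masks(d["img"])["blue"],300),key=cv2.contourArea); r=rect(d,c,.014,st); print(r,torack(r[:2]/1000))
E
```

```text
[0.6082 0.1249] [-0.051   0.1799]
[0.6092 0.0953] [-0.0541  0.1504]
[ 0.6301 -0.0428] [-0.0529  0.0108]
[ 0.6316 -0.0635] [-0.0544 -0.0099]
[ 0.6527 -0.2054] [-0.0535 -0.1534]
[ 0.6566 -0.2255] [-0.0524 -0.1738]
yaw 8.029511599794745 0.3287498041229761
[ 535.9781 -148.6571  127.9188   98.4246    8.6064] [-0.161  -0.0808]
```

The block feet agree with the rack estimate to 1–2 mm (yaw 8.03°), and the tray is centred on the bay (y −0.081). Next is the push from the near end, with force-guarded final steps.

```bash
python3 - <<'E'
from h import *
Y=-.0795
env.servo_line([*rk(-.262,Y),.06],speed=.25,orientation=[np.pi,0,RY]); env.servo_line([*rk(-.262,Y),.001],speed=.1); env.dwell(.05)
f0=np.array(readout.get_state()["contact_force"]); print(f0)
env.servo_line([*rk(-.17,Y),.001],speed=.06)
def chk():
    st=readout.get_state(); f=np.array(st["contact_force"])-f0
    fx=f[:2]@ex; print(round(st["time_s"],2),torack(st["eef_pos"]),f, fx); return fx
chk()
x=-.17
while x<-.111:
    x+=.02; env.servo_line([*rk(x,Y),.001],speed=.06)
    if chk()<-8: break
st=readout.get_state(); d=vision.read_camera("wrist"); cv2.imwrite("pics/w5.png",d["img"])
E
```

```text
[-0.7179 -0.307  -0.4533]
18.45 [-0.1701 -0.0795] [0.4046 0.536  0.4267] 0.47612465187128983
18.93 [-0.1497 -0.0794] [1.242  0.9436 0.6709] 1.3625437803436509
19.42 [-0.1299 -0.0794] [1.0069 0.2736 0.6535] 1.0354331848984049
19.9 [-0.11   -0.0795] [0.8592 1.5403 1.0526] 1.0676944934764168
```

View pics/w5.png

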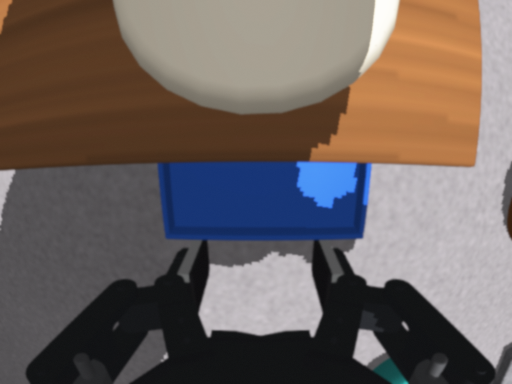

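The tray is going in square, with its near edge at row 238 level across both fingertips and the cheese undisturbed. Now small guarded steps until it meets the stop.

```bash
python3 - <<'E'
from h import *
Y=-.0795;x=-.110; n=0
while x<-.088:
    x+=.0015; env.servo_line([*rk(x,Y),.001],speed=.03); 
    st=readout.get_state(); f=np.array(st["contact_force"]); fx=f[:2]@ex
    print(round(st["time_s"],2),torack(st["eef_pos"]),round(fx,2),round(f[:2]@ey,2),round(f[2],2))
    if fx<-12: break
env.dwell(.2); st=readout.get_state(); print(st["contact_force"],st["moment"],torack(st["eef_pos"]))
d=vision.read_camera("wrist"); cv2.imwrite("pics/w6.png",d["img"])
E
```

```text
20.2 [-0.1085 -0.0795] -0.02 0.41 -0.27
20.45 [-0.107  -0.0795] -1.06 0.29 -0.28
20.7 [-0.1054 -0.0795] -0.63 -1.42 -0.34
20.95 [-0.1038 -0.0795] -0.65 0.58 0.38
21.2 [-0.1023 -0.0795] 0.36 -0.37 -0.86
21.45 [-0.1008 -0.0795] 0.4 -0.41 -0.55
21.7 [-0.0994 -0.0795] -0.88 -0.72 -0.0
21.95 [-0.0993 -0.0795] -8.83 -1.14 5.82
22.2 [-0.0992 -0.0794] -19.15 -0.76 12.46
[-18.1194  -3.5776  11.5324] [-0.6096  3.5845  0.0961] [-0.0992 -0.0795]
```

View pics/w6.png

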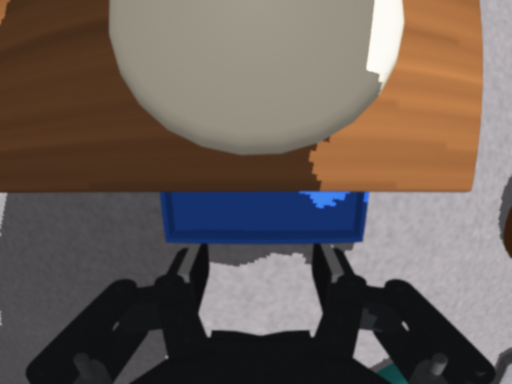

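It hit firm resistance at −0.099, and I expected contact at −0.101 when home. I'll back off and check the protrusion and squareness.

```bash
python3 - <<'E'
from h import *
Y=-.0795
env.servo_line([*rk(-.13,Y),.001],speed=.06); env.servo_line([*rk(-.16,Y),.12],speed=.15); env.servo_line([*rk(-.19,Y),.2],speed=.2)
st=readout.get_state(); print(st["time_s"],st["contact_force"])
d=vision.read_camera("wrist"); cv2.imwrite("pics/w7.png",d["img"])
c=max(blobs(masks(d["img"])["blue"],300),key=cv2.contourArea)
p=onz(d,c[:,0,:],.014,st)[:,:2]; q=np.array([torack(a) for a in p])
xm=q[:,0].min(); near=q[(q[:,0]<xm+.006)&(abs(q[:,1]+.08)<.042)]
k=np.polyfit(near[:,1],near[:,0],1); print("near edge x",near[:,0].mean(),"tilt deg",np.degrees(np.arctan(k[0])),"y range",q[:,1].min(),q[:,1].max())
f=cv2.resize(d["img"][0:200,130:390],None,fx=3,fy=3); cv2.imwrite("pics/w7z.png",f)
t=vision.read_camera("top"); cv2.imwrite("pics/t7.png",cv2.resize(t["img"][100:300,140:420],None,fx=2.8,fy=2.8))
E
```

```text
24.7 [-0.5701 -0.0019 -0.2052]
near edge x -0.08734211543195157 tilt deg 1.3474573866913118 y range -0.12999607970527868 -0.037876989915386274
```

View pics/w7.png

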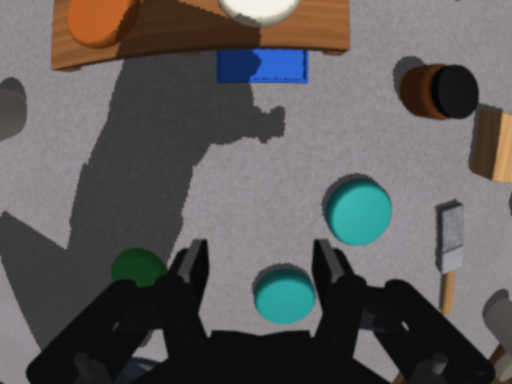

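View pics/w7z.png

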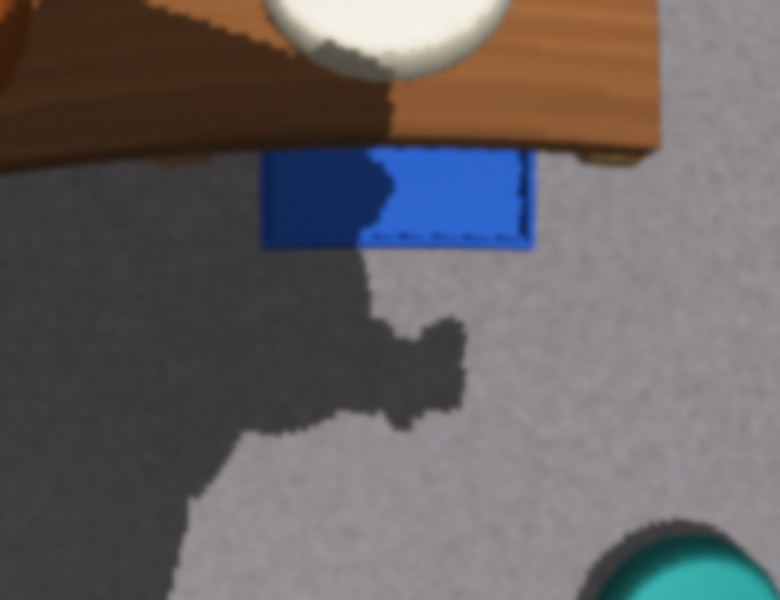

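```bash
python3 - <<'E'
from h import *
st=readout.get_state(); d=vision.read_camera("wrist")
h=cv2.cvtColor(d["img"],cv2.COLOR_BGR2HSV); m=cv2.inRange(h,(100,120,40),(130,255,255))
c=max(blobs(m,300),key=cv2.contourArea); x0,y0,w,hh=cv2.boundingRect(c); print(x0,y0,w,hh)
# subpixel lower edge: blue-minus-red half-level crossing
s=d["img"][...,0].astype(float)-d["img"][...,2]
P=[]
for u in range(x0+4,x0+w-4):
    col=s[:,u]; hi=np.median(col[y0+hh-12:y0+hh-4]); lo=np.median(col[y0+hh+3:y0+hh+10]); t=(hi+lo)/2
    for v in range(y0+hh-5,y0+hh+4):
        if col[v]>=t>col[v+1]: P.append([u,v+(col[v]-t)/(col[v]-col[v+1])])
P=np.array(P)
for z in (0,.014):
    q=np.array([torack(a) for a in onz(d,P,z,st)]); k=np.polyfit(q[:,1],q[:,0],1); print(z,q[:,0].mean(),"yaw rel rack deg",-np.degrees(k[0]),"resid",(q[:,0]-np.polyval(k,q[:,1])).std())
for u in (x0-1,x0+w): print(torack(onz(d,[[u+.5,y0+hh-6]],.014,st)[0]))
# left/right wall direction vs mid foot / plank lower edge
B=np.array([[185,53],[340,49]])
E
```

```text
217 48 92 35
0 -0.08766730954316872 yaw rel rack deg 0.2506054778690858 resid 0.00017795704643021096
0.014 -0.08872452536045257 yaw rel rack deg 0.2506054778691307 resid 0.00017063893878317305
[-0.0831 -0.0316]
[-0.0827 -0.1322]
```

View pics/t7.png

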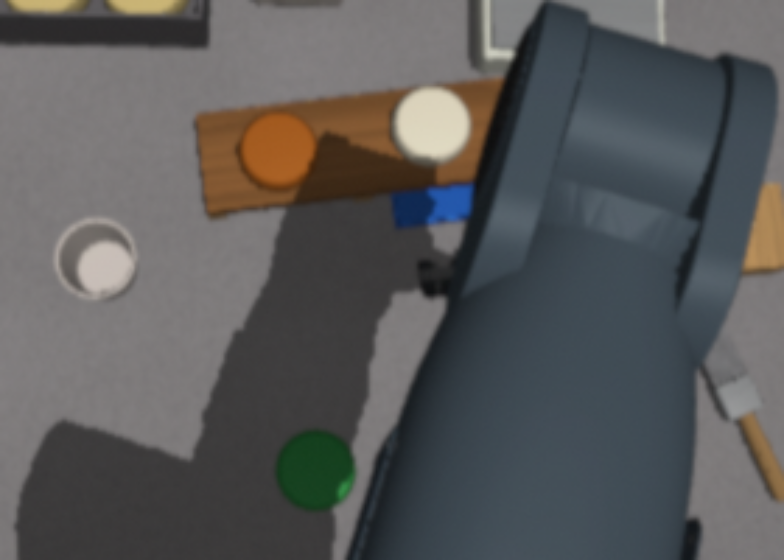

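```bash
python3 - <<'E'
from h import *
st=readout.get_state(); print(st["time_s"],st["eef_pos"],st["contact_force"]); env.sign_off()
E
```

```text
24.85 [ 0.5067 -0.1512  0.1986] [ 0.6796 -0.0576 -0.1215]
the job is handed in; nothing more can be done
```

The blue tray is in the right bay, under the white cheese, pushed up to the stop strip, and I handed the job in at 24.9 s of the 45 s allowed.

I pushed it sideways with two spread fingertips until it lined up with the bay. Then I pushed it in from its near end until the resistance reached about 19 N, backed off and raised the arm clear.

**Last checks:**
- **Depth:** the near edge is at rack x = −0.089 m, and −0.090 m is fully home. That is within the camera's 2 mm accuracy.
- **Squareness:** the tray is about 0.25° off the rack. A cruder first fit gave 1.35°, which I put down to the arm's shadow disturbing the colour mask.
- **Sideways position:** it sits about 2 mm from the bay's centre line.
- **Surroundings:** both cheeses, the mould and the green disc look undisturbed in the last top view, and the jar, brush and two turquoise discs in the last wrist view. I compared these by eye, and the loose yellow cheese was outside both last views. The robot was touching nothing.

**Force on the bench:** while finding the tip height by touch, the fingertips pressed on the bare bench at about 43 N for a moment. That was more than I intended, but it was the fingertips and not the gripper's body, and well under the 120 N wrist limit.

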